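# Set the trimmer stop and square up a mounted print for the cut

### The arm

A 7-joint arm with a two-finger parallel gripper is mounted at the origin on a cart in front of the work surface, level with it; the furniture and walls round the work are solid. World frame = base frame: x ahead of the robot, y to its left, z up, the work surface at z = 0. Lengths are in m, angles in rad, forces in N, time in s.
With the tool pointing down it reaches from about 0.35 to 0.9 m from the base axis. Payload 8.1 kg.
Tool frame: the origin (TCP) lies at the very end of the fingers, on their centre line; the grasp point (between the pads) lies 19 mm behind it (pinch_z is the distance from the TCP to the grasp point, in m); z points along the fingers, y is the line along which they close (so a half turn about z gives the same grasp; the last joint's range is limited). The gripper opens to 85 mm and grips with 20 to 120 N. Pads are 22 mm wide; open, the fingers measure 114 mm over their backs; the gripper's body (76 mm by 85 mm) begins 54 mm behind the grasp point. The pads swing forward as they close: fully open they stand 13 mm farther back than shut.
Start: joints at [-1.255, 0.434, 0.025, 1.573, -0.012, 1.134, -0.075], TCP at [0.254, 0.571, 0.231] pointing down, gripper open.
Joint ranges: [-2.62, 2.62], [-0.44, 2.09], [-1.27, 1.32], [0.08, 2.57], [-1.32, 4.46], [0.12, 2], [-2.74, 2.74]. Speed limits (rad/s): [2.22, 2.22, 3.01, 3.01, 3.14, 3.14, 3.14].

### API

Orientations are given as a unit quaternion [x, y, z, w].
In Python, from rig import * gives the robot as it stands. The module is installed in compiled form; this text tells all that it offers.
- The arm moves only by the tool step_arm, never from a script. Its argument "targets" is a list that holds one entry, the list of rows, each a list of 5 numbers: the opening, from 0 (shut) to 1 (fully open), then the shift along the tool's x, y, z in m, then the turn about the tool's z in degrees. A call has 1 to 12 rows; each row shifts and turns the commanded pose from where the row before left it, along the tool's axes as they then stand; what a row does not reach is not made up. A row lasts 1/10 s, in which the tool goes at most 50 mm and 8.59 degrees, less where a joint would pass 70% of its speed; a pose out of reach is approached as far as the arm can. A call with a gripper value outside its range is refused whole. The fingers move at their own pace and stop on an object; the grip force is fixed at half the most. Time passes only in rows, so rows that do not move let the fingers close. It gives the time, the measured TCP pose, the force, the opening and the grip force at its end, in the units of the state.
- read_state(): the state, without advancing time (a new reading comes with each control period).
- get_image(name): name is "scene" or "top" or "wrist"; returns the picture (384x512x3 uint8, red, green, blue); there is no depth.
- calibration(name): a dict with "K" (3x3 intrinsics, pixels), "xyz" and "rotation" of the camera in the world. Camera axes: x right, y down, z forward; pixel columns grow to the right and rows downward; lengths in m; the calibration is good to about 2 mm. A picture is of the moment at which its call begins: read the wrist's pose just before it. calibration takes no time and is no camera call; for the wrist camera it gives the pose at the moment of the call.
- finish_job(): hands the job in; it is judged then, once.
The state is a dict: "clock": time; "joint_positions": joint angles; "joint_velocities": joint speeds; "tau": joint torques, N m; "tcp_pos": TCP position; "eef_rot": TCP orientation; "force": force on the tool from outside, world axes, zero at the start; "torque": the same for the moment, N m; "gripper_width": opening from 0.0 (shut) to 1.0 (fully open); "grip_force": force on a finger pad.
Only numpy, scipy, OpenCV 4.12 (cv2) and the standard library are available. Lean on these libraries where they do the work, as an engineer would, in place of code of your own. Each camera call takes 0.05 s, during which the arm holds its last target. There are 200 camera calls.

### The job

Get the mounted print ready for trimming on the rotary trimmer, by pushing only: slide the trimmer's stop inward along its track until its flat face stands on the red line, and push the print flat against the fence and along it, under the cutter rail, until its edge rests against the stop with the stop still on the line. Push gently with the fingers without gripping or lifting anything, leave the things standing around where they are, and finish clear of everything.

Things in the scene. Friction and masses are not known exactly. Their poses are not given: they have to be found in the camera images.
- trimmer: Rotary paper trimmer, fixed to the bench, somewhat turned: a grey board 300 mm deep (x from -150 to +150) and 530 mm wide (y from -280 to +250), its flat deck 22 mm above the bench. Origin under the board, on the bench; x points to the fence, away from the robot, y to the left, z up. All mm below that say trimmer are in this frame.
- fence (a point): Point on the straight front face of the fence, at trimmer x = 110, y = 0, 5 mm above the deck; axes as the trimmer's. The fence is an aluminium bar 20 mm thick and 14 mm high above the deck, along y from -84 to +241
- rail (a point): Middle of the cutter rail's underside, at trimmer x = 0, y = -100: a bar 24 mm wide along x that bridges the deck, 16 mm free beneath it, top 30 mm above the deck. End blocks 24 mm deep, 46 wide, 34 high at x = -137 and +137. Axes as the trimmer's
- cutter_head (a point): Middle of the black and orange cutter head parked (fixed) at the rail's far end, at trimmer x = 90, y = -100, 36 mm above the deck: 62 mm along x, 49 mm along y, from 17 to 60 mm above the deck
- red_line (a point): Point on the red line on the deck: the line runs along the trimmer's x at y = -145 mm (45 mm right of the rail's middle), 3 mm wide; this point lies at trimmer x = 35, in the middle of the stop's track, which runs along y
- stop (a joint): Position of the sliding stop in m: 0 = its flat face stands exactly on the red line; positive = that many m too far out to the right (trimmer -y). It starts 20 to 75 mm out. Range -0.02 to 0.09. Held by friction: it takes about 7 N to slide and stays where it is left.
- stop_face (a point): Middle of the stop's flat face (an upright aluminium plate 100 mm long along x, 7 mm thick, top 21 mm above the deck), 11 mm above the deck; the face looks to the rail (trimmer +y); axes as the trimmer's
- stop_back (a point): Middle of the back end of the stop's black grip block, 13 mm above the deck, 42 mm behind the flat face (trimmer -y); the block is 40 mm wide along x and reaches 25 mm above the deck. Push here toward +y to slide the stop inward.
- print: Moonrise photograph mounted on a white foam board 150 mm (its x) by 200 mm (its y) by 10 mm thick, about 0.14 kg, sliding easily (friction about 0.4), lying loose and picture up on the deck left of the rail, somewhat turned and short of the fence. Origin at the centre of the underside; its x points roughly to the fence, its y to the left.
- print_center (a point): Centre of the foam board, 5 mm above its underside
- print_far_left (a point): Corner of the board toward the fence, on the left (board x = +75, y = +100 mm), at half thickness
- print_far_right (a point): Corner of the board toward the fence, on the right (board x = +75, y = -100 mm), at half thickness
- print_right_edge (a point): Middle of the board's right edge (board y = -100 mm), which shall meet the stop, at half thickness
- tongs_pot: Steel pot 70 mm across and 62 mm high, fixed at the bench's front edge to the left of the robot, with wooden tongs standing in it that lean to the left and reach 145 mm up; origin under its centre; keep clear of it
- loupe: Film loupe with black top, 42 mm across, 48 mm high, standing on the deck near the trimmer's near right corner; origin under its centre; leave it
- film_can_grey: White film can with grey lid, 34 mm across, 51 mm high, left of the trimmer; origin under its centre; leave it
- film_can_black: Black film can, 34 mm across, 51 mm high, left of the trimmer; origin under its centre; leave it
- tape_roll: Roll of tape, 92 mm across, 24 mm high, lying left of the trimmer; origin under its centre; leave it
- lens_case: Clear lens jar with black lid, 54 mm across, 42 mm high, right of the trimmer; origin under its centre; leave it
- blower: Black rubber dust blower with red nozzle, 98 mm long, 50 mm high, lying right of the trimmer; origin under its centre; leave it

How it is judged:
At the end, for the whole second after the job is handed in: The stop's face is within 4 mm of the red line; both far corners of the print are within 4 mm of the fence; the middle of the print's right edge is within 4 mm of the stop's face; the print lies flat on the deck, at rest (value of joint stop between -0.004 and 0.004 m and x of print_far_left in the frame of trimmer between 0.106 and 0.113 m and x of print_far_right in the frame of trimmer between 0.106 and 0.113 m and y of print_right_edge in the frame of stop_face between -0.003 and 0.004 m and z of print_center in the frame of trimmer between 0.0245 and 0.0295 m and angle between print's own z axis and vertical below 0.04 rad and linear speed of print below 0.01 m/s and angular speed of print below 0.05 rad/s); the robot touches nothing.
It fails at once if The print is lifted off the deck, carried or tipped (z of print_center in the frame of trimmer above 0.034 m or angle between print's own z axis and vertical above 0.12 rad).
It fails at once if The stop is gripped between the fingers or rammed (over 35 N from the fingers; sliding it takes about 7 N) (contact force between the fingers and stop above 35 N).
It fails at once if The foam board is crushed (over 60 N from the fingers) (contact force between the fingers and print above 60 N).
It fails at once if A thing standing around is pushed away by more than 15 mm (distance of any of loupe, film_can_grey, film_can_black, tape_roll, lens_case, blower from where it was at the start of the episode above 0.015 m).
It also fails if it takes over 64 s, if anything falls off the work surface, if the arm or the gripper's body presses on something with over 40 N, if the wrist force passes 120 N, or if a joint passes its speed limit or range.

## Working session

There is one attempt and no reset: what is moved stays moved. The work goes in short steps, Python scripts to look and compute and a tool call to move; the robot and the scene stay as the last step left them, time stands still between calls to the robot, and variables do not carry over. Pictures are saved under pics/ and viewed, at most 10 in all, crops included, and the job is handed in when it is done.

Besides the shell and the picture viewer there is one more tool, called in YAML: its name, and indented under it one key for each argument. step_arm: Moves the arm, as the interface text tells. Its arguments: {"type":"object","properties":{"targets":{"type":"array","items":{"type":"array","items":{"type":"array","items":{"type":"number"}}}}},"required":["targets"]}

```bash
mkdir -p pics; python3 - <<'E'
from rig import *
import cv2,numpy as np
s=read_state(); print(s['clock'],s['tcp_pos'],s['eef_rot'],s['gripper_width'])
for n in ("scene","top"):
    im=get_image(n); cv2.imwrite(f'pics/{n}0.png',im[...,::-1]); c=calibration(n); print(n,np.round(c['K'],1).tolist(),c['xyz'],np.round(c['rotation'],4).tolist())
E
```

```text
0.0 [0.25401474 0.57049776 0.23052696] [ 2.07903419e-01  9.78149037e-01 -7.88143465e-04 -8.94869576e-05] 1.0021025879009966
scene [[418.8, 0.0, 253.5], [0.0, 418.8, 191.4], [0.0, 0.0, 1.0]] [0.00822996 1.0240555  0.65018049] [-0.1822, 0.8351, -0.5043, 0.1226]
top [[421.1, 0.0, 256.8], [0.0, 421.1, 189.2], [0.0, 0.0, 1.0]] [0.22696348 0.0088696  1.28284909] [-0.6968, 0.7073, -0.0838, 0.0848]
```

View pics/top0.png

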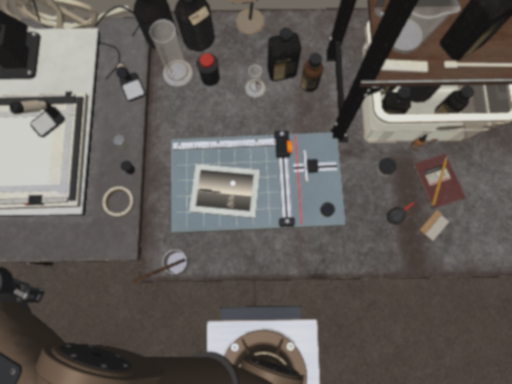

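View pics/scene0.png

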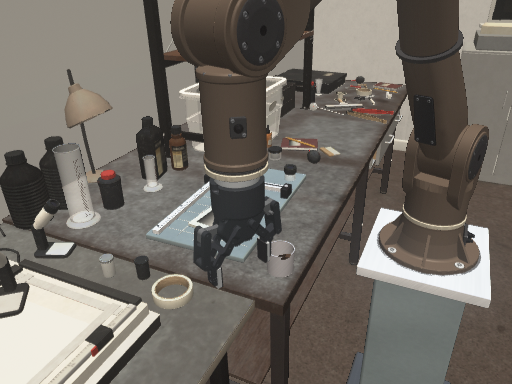

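The top view shows the trimmer board spanning about (171..344, 132..231) and the print centred near (225,190). The stop is near (308,166), the red line near (299,190), the loupe at (327,209) and the tongs pot at (175,262). Next I measure them.

```bash
cat > h.py <<'E'
from rig import *
import cv2,numpy as np
from scipy.spatial.transform import Rotation as R
def rays(c,px):
    r=np.asarray(c['rotation'],float); M=R.from_quat(r).as_matrix() if r.size==4 else r
    px=np.atleast_2d(px).astype(float)
    return np.asarray(c['xyz']), (M@np.linalg.inv(c['K'])@np.c_[px,np.ones(len(px))].T).T
def toplane(c,px,z):
    o,d=rays(c,px); return o+d*((z-o[2])/d[:,2])[:,None]
def proj(c,P):
    r=np.asarray(c['rotation'],float); M=R.from_quat(r).as_matrix() if r.size==4 else r
    q=(np.atleast_2d(P)-c['xyz'])@M@np.asarray(c['K']).T
    return q[:,:2]/q[:,2:]
E
python3 - <<'E'
from h import *
im=cv2.imread('pics/top0.png'); c=calibration('top')
hsv=cv2.cvtColor(im,cv2.COLOR_BGR2HSV)
print('board hsv',hsv[215,190],hsv[140,330],'bench',hsv[240,220],'print',hsv[169,205],'red',hsv[200,299])
roi=np.zeros(im.shape[:2],np.uint8); roi[120:240,160:355]=255
b=cv2.inRange(hsv,(85,30,60),(125,255,255))&roi
b=cv2.morphologyEx(b,cv2.MORPH_CLOSE,np.ones((15,15)))
k=max(cv2.findContours(b,0,2)[0],key=cv2.contourArea); r=cv2.minAreaRect(k); B=cv2.boxPoints(r); print('board',r)
W=toplane(c,B,.022); print(W.round(4), np.linalg.norm(np.diff(W,axis=0),axis=1))
np.save('B.npy',W)
ctr=W.mean(0); 
e=max([W[1]-W[0],W[2]-W[1]],key=np.linalg.norm)[:2]; e/=np.linalg.norm(e); e*=np.sign(e[1])
ex=np.array([e[1],-e[0]]); yaw=np.arctan2(ex[1],ex[0]); org=ctr[:2]+0.015*e
print('trimmer org',org,'yaw deg',np.degrees(yaw))
crop=im[120:240,160:355]; cv2.imwrite('pics/c1.png',cv2.resize(crop,None,fx=4,fy=4,interpolation=cv2.INTER_CUBIC))
E
```

```text
board hsv [101  35 139] [102  36 142] bench [10 15 99] print [ 45   6 169] red [178  96 175]
board ((255.70755004882812, 181.46832275390625), (90.72998809814453, 171.4103546142578), 87.43623352050781)
[[ 0.6993  0.2879  0.022 ]
 [ 0.7166 -0.2568  0.022 ]
 [ 0.4252 -0.2514  0.022 ]
 [ 0.4097  0.2654  0.022 ]] [0.54504568 0.29141997 0.51705157]
trimmer org [0.56222725 0.02628164] yaw deg 1.820919283316039
```

View pics/c1.png

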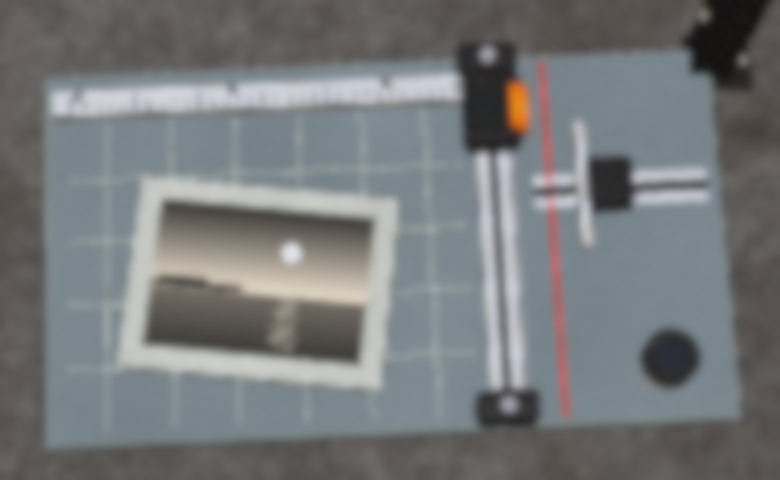

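The crop shows board corners at (45,78), (45,447), (740,415) and print corners at (142,177), (398,199), (380,388), (120,363). The stop plate runs (574,120)-(586,245), its grip block ends near x=632, and the red line runs (543,62)-(567,415). The loupe is at (670,358).

```bash
python3 - <<'E'
from h import *
c=calibration('top')
f=lambda p:(np.array(p,float)+.5)/4-.5+[160,120]
bl=toplane(c,f([[45,78],[45,447],[740,415]]),.022)[:,:2]
loc=np.array([[.15,.25],[-.15,.25],[-.15,-.28]])
line=toplane(c,f([[543,62],[567,415],[53,118],[462,100]]),.022)[:,:2]
# rigid fit
A=loc-loc.mean(0);Bb=bl-bl.mean(0);H=A.T@Bb;yaw=np.arctan2(H[0,1]-H[1,0],H[0,0]+H[1,1])
Rm=np.array([[np.cos(yaw),-np.sin(yaw)],[np.sin(yaw),np.cos(yaw)]]);t=bl.mean(0)-Rm@loc.mean(0)
print('yaw',np.degrees(yaw),'org',t,'res',(bl-(loc@Rm.T+t)).round(4).tolist())
T=lambda P:((P[:,:2]-t)@Rm).round(4).tolist()
print('redline, fence foot',T(line))
pr=toplane(c,f([[142,177],[398,199],[380,388],[120,363]]),.032);print('print TL TR BR BL',T(pr))
d=pr[1]-pr[0]
print('sides',np.linalg.norm(np.diff(pr,axis=0),axis=1))
print('plate top',T(toplane(c,f([[574,120],[586,245]]),.043)),'grip back',T(toplane(c,f([[632,182]]),.047)),'loupe',toplane(c,f([[670,358]]),.07),T(toplane(c,f([[670,358]]),.07)))
print('head',T(toplane(c,f([[496,105]]),.07)),'rail',T(toplane(c,f([[495,270]]),.052)))
print('pot',toplane(c,[175,262],.062))
np.savez('tr.npz',R=Rm,t=t,yaw=yaw)
s=read_state();print(R.from_quat(s['eef_rot']).as_matrix().round(3).tolist())
cw=calibration('wrist');M=R.from_quat(s['eef_rot']).as_matrix();print('wristcam in tool',M.T@(cw['xyz']-s['tcp_pos']),(M.T@R.from_quat(cw['rotation']).as_matrix()).round(3).tolist(),cw['K'][0][0])
E
```

```text
yaw 1.9187025965790685 org [0.56355773 0.02607299] res [[-0.0031, -0.0019], [0.0022, -0.0018], [0.0009, 0.0037]]
redline, fence foot [[0.1409, -0.1476], [-0.1427, -0.1459], [0.1131, 0.2419], [0.1122, -0.0814]]
print TL TR BR BL [[0.0578, 0.1709], [0.0303, -0.0266], [-0.1169, -0.0058], [-0.0883, 0.1895]]
sides [0.19947885 0.14869783 0.19740919]
plate top [[0.0841, -0.1659], [-0.0163, -0.1676]] grip back [[0.0307, -0.206]] loupe [[ 0.45926507 -0.19653468  0.07      ]] [[-0.1117, -0.219]]
head [[0.0898, -0.1041]] rail [[-0.0347, -0.0965]]
pot [[0.31333372 0.246048   0.062     ]]
[[-0.914, 0.407, -0.0], [0.407, 0.914, -0.001], [-0.0, -0.001, -1.0]]
wristcam in tool [ 0.0788525  -0.00050023 -0.14220769] [[-0.001, -0.952, -0.306], [1.0, -0.001, -0.001], [0.0, -0.306, 0.952]] 300.49784550965296
```

step_arm:
  targets:
    - [[0,0,0,0,8],[0,0,0,0,8],[0,0,0,0,8],[0,0,0,0,8],[0,0,0,0,8],[0,0,0,0,8],[0,0,0,0,8],[0,0,0,0,8]]

```text
clock: 0.9
tcp_pos: [0.254, 0.5707, 0.2309]
eef_rot: [0.697, 0.717, -0.0, 0.0]
force: [0.4, -0.1, 0.2]
gripper_width: -0.0
grip_force: 0.0
```

step_arm:
  targets:
    - [[0,-0.044,0.018,0,0],[0,-0.044,0.018,0,0],[0,-0.044,0.018,0,0],[0,-0.044,0.018,0,0],[0,-0.044,0.018,0,0],[0,-0.044,0.018,0,0],[0,-0.044,0.018,0,0],[0,-0.044,0.018,0,0],[0,-0.044,0.018,0,0],[0,-0.044,0.018,0,0],[0,-0.044,0.018,0,0],[0,-0.044,0.018,0,0]]

```text
clock: 2.1
tcp_pos: [0.4887, 0.0491, 0.2313]
eef_rot: [0.695, 0.719, 0.0, -0.0]
force: [1.7, 1.2, -0.2]
gripper_width: -0.001
grip_force: 0.0
```

step_arm:
  targets:
    - [[0,-0.044,0.018,0,0],[0,-0.044,0.018,0,0],[0,-0.044,0.018,0,0],[0,-0.044,0.018,0,0],[0,-0.044,0.018,0,0],[0,-0.044,0.018,0,0],[0,0,0,0.04,0],[0,0,0,0.04,0],[0,0,0,0,0],[0,0,0,0,0]]

```text
clock: 3.1
tcp_pos: [0.6053, -0.209, 0.1514]
eef_rot: [0.695, 0.719, -0.0, -0.001]
force: [-0.0, 0.1, 0.3]
gripper_width: 0.003
grip_force: 0.0
```

```bash
cat >> h.py <<'E'
try:
    _t=np.load('tr.npz'); TR,Tt,Tyaw=_t['R'],_t['t'],float(_t['yaw'])
except Exception: pass
def trim(P): return ((np.atleast_2d(P)[:,:2]-Tt)@TR)
def where(goal=None,z=None):
    "TCP in trimmer frame; shift in tool axes to a trimmer point"
    s=read_state(); M=R.from_quat(s['eef_rot']).as_matrix(); p=np.array(s['tcp_pos'])
    print('t',round(s['clock'],2),'trimmer xy',trim(p)[0].round(4),'z',p[2].round(4),'yaw rel',np.degrees(np.arctan2(M[1,0],M[0,0])-Tyaw).round(2),'F trim',(TR.T@np.array(s['force'])[:2]).round(2),round(s['force'][2],2),'w',round(s['gripper_width'],2))
    if goal is not None:
        w=np.r_[Tt+TR@np.array(goal),p[2] if z is None else z]; print('tool shift',(M.T@(w-p)).round(4))
E
python3 - <<'E'
from h import *
where((.033,-.24)); c=calibration('wrist'); im=get_image('wrist'); cv2.imwrite('pics/w1.png',im[...,::-1])
np.savez('w1.npz',K=c['K'],xyz=c['xyz'],rotation=c['rotation'])
print(proj(c,np.r_[Tt+TR@[.035,-.145],.022]), proj(c,np.r_[Tt+TR@[.035,-.187],.047]))
E
```

```text
t 3.1 trimmer xy [ 0.0339 -0.2363] z 0.1514 yaw rel 90.09 F trim [-0.01  0.1 ] 0.31 w 0.0
tool shift [-0.0037 -0.0009  0.    ]
[[250.43141215  78.97274784]] [[250.46971907 132.65652018]]
```

View pics/w1.png

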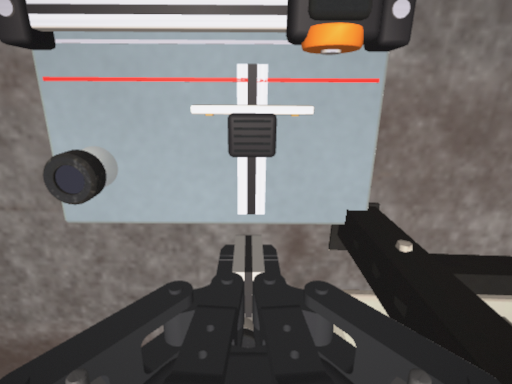

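The wrist view shows the red line (43,78)-(379,80), the stop plate (191..313, 105..114) and the grip block (229..276, 114..157). The loupe is at (75,176) and a shelf post is at right-bottom, clear of the fingers. Now I refine the trimmer frame from the line.

```bash
cat >> h.py <<'E'
def redline(im,c):
    "refit: returns world line pts of red line centre"
    hsv=cv2.cvtColor(im,cv2.COLOR_BGR2HSV)
    m=(cv2.inRange(hsv,(0,150,120),(4,255,255))|cv2.inRange(hsv,(174,150,120),(180,255,255)))
    n,l,st,_=cv2.connectedComponentsWithStats(m); i=1+np.argmax(st[1:,2]); ys,xs=np.nonzero(l==i)
    return toplane(c,np.c_[xs,ys],.022)[:,:2]
E
python3 - <<'E'
from h import *
im=cv2.imread('pics/w1.png'); c=dict(np.load('w1.npz'))
P=redline(im,c); vx,vy,x0,y0=cv2.fitLine(P.astype(np.float32),cv2.DIST_L2,0,.01,.01).ravel()
d=np.array([vx,vy])*np.sign(vx); q=trim(P)
print('red line yaw',np.degrees(np.arctan2(d[1],d[0])),'mean in old frame',q.mean(0),q.min(0),q.max(0))
g=cv2.cvtColor(im,cv2.COLOR_BGR2GRAY).astype(float)
for x in (205,220,285,300):
    col=g[95:125,x]; dd=np.diff(col); print(x,'plate rise',95.5+dd.argmax(),'fall',95.5+dd.argmin())
row=g[175:205].mean(0); dr=np.diff(row); print('track edges',[int(i) for i in np.argsort(-abs(dr))[:8]])
for r in (108.,):
  print('plate front top',trim(toplane(c,[[205,104.5],[300,104.5]],.043)),'ends',trim(toplane(c,[[191,109],[313,109]],.043)).round(4).tolist(),'grip back',trim(toplane(c,[[252,157]],.035)),'sides',trim(toplane(c,[[228.5,135],[276,135]],.047)).round(4).tolist())
  print('track',trim(toplane(c,[[237,190],[266.5,190]],.022)),'board right edge',trim(toplane(c,[[150,222.5],[300,222.5]],.022)))
E
```

```text
red line yaw 1.8139623 mean in old frame [-0.06341681 -0.14504861] [-0.14096318 -0.14583154] [ 0.02193545 -0.14344843]
205 plate rise 104.5 fall 113.5
220 plate rise 104.5 fall 113.5
285 plate rise 105.5 fall 113.5
300 plate rise 105.5 fall 113.5
track edges [254, 247, 246, 255, 236, 265, 264, 237]
plate front top [[-0.00147752 -0.16519143]
 [ 0.07463814 -0.16517387]] ends [[-0.0129, -0.1687], [0.0853, -0.1686]] grip back [[ 0.03646272 -0.20936335]] sides [[0.0171, -0.1889], [0.0558, -0.1889]]
track [[ 0.02252914 -0.24361801]
 [ 0.05048525 -0.24359582]] board right edge [[-0.0633239  -0.27715979]
 [ 0.08399465 -0.27700721]]
```

step_arm:
  targets:
    - [[0,0,0.002,0.04,0],[0,0,0,0.04,0],[0,0,0,0.03,0],[0,0,0,0.01,0],[0,0,0,0,0],[0,0.005,0,0,0],[0,0.005,0,0,0],[0,0.003,0,0,0],[0,0,0,0,0]]

```text
clock: 4.05
tcp_pos: [0.6079, -0.1951, 0.0322]
eef_rot: [0.694, 0.72, 0.001, 0.0]
force: [0.2, -0.4, 0.2]
gripper_width: 0.0
grip_force: 0.0
```

```bash
python3 - <<'E'
from h import *
t=Tt+TR@[.0012,0]; np.savez('tr.npz',R=TR,t=t,yaw=Tyaw)
E
python3 -c "
from h import *
where((.035,-.198))"
```

```text
t 4.05 trimmer xy [ 0.0357 -0.2226] z 0.0322 yaw rel 90.16 F trim [ 0.19 -0.45] 0.16 w 0.0
tool shift [ 0.0246 -0.0006  0.    ]
```

step_arm:
  targets:
    - [[0,0.002,0,0,0],[0,0.002,0,0,0],[0,0.002,0,0,0],[0,0.002,0,0,0],[0,0.002,0,0,0],[0,0.002,0,0,0],[0,0.002,0,0,0],[0,0.002,0,0,0],[0,0.002,0,0,0],[0,0,0,0,0],[0,0,0,0,0]]

```text
clock: 5.15
tcp_pos: [0.6066, -0.1804, 0.0314]
eef_rot: [0.695, 0.719, -0.001, 0.001]
force: [1.0, -5.8, -1.4]
gripper_width: 0.003
grip_force: 2.9
```

```bash
cat >> h.py <<'E'
def stopgap(col=(.005,.065)):
    "distance of stop face (top front edge, z=.043) from red line, from wrist view"
    c=calibration('wrist'); im=cv2.cvtColor(get_image('wrist'),cv2.COLOR_RGB2BGR); cv2.imwrite('pics/last.png',im)
    g=cv2.cvtColor(im,cv2.COLOR_BGR2GRAY).astype(float); rl=trim(redline(im,c)); ry=np.median(rl[:,1]); out=[]
    for x in col:
        ys=np.arange(-.20,-.12,.0005); P=np.array([np.r_[Tt+TR@[x,y],.043] for y in ys]); px=proj(c,P).astype(np.float32)
        v=cv2.remap(g.astype(np.float32),px[:,:1],px[:,1:],cv2.INTER_LINEAR).ravel()
        d=np.diff(v); k=d.argmin(); out.append((ys[k].round(4),d[k].round(1)))
    print('red y',ry.round(4),'red x',rl.min(0),rl.max(0),'plate face',out)
E
python3 -c "
from h import *
where((.035,-.198)); stopgap()"
```

```text
t 5.15 trimmer xy [ 0.0349 -0.2078] z 0.0314 yaw rel 89.99 F trim [ 0.8  -5.81] -1.45 w 0.0
tool shift [ 0.0098  0.0001 -0.    ]
red y -0.145 red x [-0.0887444  -0.14657093] [ 0.02201015 -0.14346859] plate face [(np.float64(-0.155), np.float32(-50.0)), (np.float64(-0.1215), np.float32(-67.4))]
```

step_arm:
  targets:
    - [[0,0.002,0,0,0],[0,0.002,0,0,0],[0,0.002,0,0,0],[0,0.002,0,0,0],[0,0.001,0,0,0],[0,0,0,0,0],[0,0,0,0,0]]

```text
clock: 5.9
tcp_pos: [0.6064, -0.1716, 0.0315]
eef_rot: [0.695, 0.719, -0.001, 0.001]
force: [1.1, -6.7, -2.1]
gripper_width: -0.001
grip_force: 3.1
```

```bash
python3 -c "
from h import *
where((.035,-.198)); stopgap((-.005,.005,.01))"
```

```text
t 5.9 trimmer xy [ 0.035  -0.1989] z 0.0315 yaw rel 89.98 F trim [ 0.86 -6.7 ] -2.08 w -0.0
tool shift [ 0.0009  0.     -0.    ]
red y -0.145 red x [-0.09100515 -0.14619362] [ 0.03087626 -0.14345457] plate face [(np.float64(-0.146), np.float32(-42.2)), (np.float64(-0.146), np.float32(-40.5)), (np.float64(-0.1465), np.float32(-38.4))]
```

step_arm:
  targets:
    - [[0,0.001,0,0,0],[0,0,0,0,0],[0,0,0,0,0],[0,-0.01,0,0,0],[0,-0.02,0,0,0],[0,-0.01,0,0,0],[0,0,0,-0.05,0],[0,0,0,-0.05,0],[0,0,0,-0.02,0],[0,0,0,0,0]]

```text
clock: 6.95
tcp_pos: [0.6095, -0.2093, 0.1551]
eef_rot: [0.695, 0.719, 0.002, 0.003]
force: [0.4, 0.5, -0.1]
gripper_width: 0.002
grip_force: 0.0
```

```bash
python3 -c "
from h import *
where((-.15,.085)); stopgap((-.005,.005,.01,.06,.07))"
```

```text
t 6.95 trimmer xy [ 0.0368 -0.2368] z 0.1551 yaw rel 90.06 F trim [0.37 0.47] -0.13 w 0.0
tool shift [ 0.322  -0.1865 -0.0015]
red y -0.1447 red x [-0.14179673 -0.1455405 ] [-0.01959102 -0.14392609] plate face [(np.float64(-0.1455), np.float32(-33.1)), (np.float64(-0.1455), np.float32(-39.1)), (np.float64(-0.1455), np.float32(-37.1)), (np.float64(-0.1455), np.float32(-43.8)), (np.float64(-0.1215), np.float32(-50.6))]
```

step_arm:
  targets:
    - [[0,0.01,0,0,-8],[0,0.01,0,0,-8],[0,0,0,0,-8],[0,0,0,0,-8],[0,0,0,0,-8],[0,0,0,0,-8],[0,0,0,0,-8],[0,0,0,0,-8],[0,0,0,0,-8],[0,0,0,0,-8],[0,0,0,0,-8],[0,0,0,0,-2]]

```text
clock: 8.2
tcp_pos: [0.6045, -0.1879, 0.1495]
eef_rot: [-0.02, 1.0, 0.001, -0.001]
force: [0.9, -0.5, 0.0]
gripper_width: 0.001
grip_force: 0.0
```

step_arm:
  targets:
    - [[1,0.022,0.036,0,0],[1,0.022,0.036,0,0],[1,0.022,0.036,0,0],[1,0.022,0.036,0,0],[1,0.022,0.036,0,0],[1,0.022,0.036,0,0],[1,0.022,0.036,0,0],[1,0.022,0.036,0,0],[1,0,0,0,0],[1,0,0,0,0]]

```text
clock: 9.2
tcp_pos: [0.4185, 0.0939, 0.1505]
eef_rot: [-0.019, 1.0, -0.0, -0.001]
force: [0.7, -0.6, 0.2]
gripper_width: 1.0
grip_force: 0.0
```

```bash
python3 -c "
from h import *
where((-.143,.083),.014); c=calibration('wrist'); im=get_image('wrist'); cv2.imwrite('pics/w2.png',im[...,::-1]); np.savez('w2.npz',K=c['K'],xyz=c['xyz'],rotation=c['rotation'])"
```

```text
t 9.2 trimmer xy [-0.1439  0.0727] z 0.1505 yaw rel -179.76 F trim [ 0.63 -0.62] 0.24 w 1.0
tool shift [-0.0012  0.0104  0.1365]
```

View pics/w2.png

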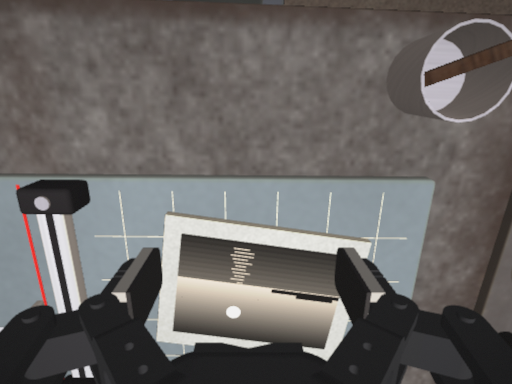

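The view shows the print's near edge from (168,214) to (369,238), the board's near edge at row 177, the open fingers above the print, and the pot at top right. I convert these next.

```bash
python3 - <<'E'
from h import *
c=dict(np.load('w2.npz'))
print('print near corners R,L',trim(toplane(c,[[168,214],[369,238]],.032)),'board near edge',trim(toplane(c,[[200,177],[430,179]],.022)),'pot rim',toplane(c,[[468,70]],.062))
E
```

```text
print near corners R,L [[-0.11742478 -0.00242297]
 [-0.09324221  0.18826995]] board near edge [[-0.15054151  0.02743776]
 [-0.14922034  0.24203394]] pot rim [[0.31653613 0.24689117 0.062     ]]
```

step_arm:
  targets:
    - [[1,0,0.01,0.04,0],[1,0,0,0.04,0],[1,0,0,0.03,0],[1,0,0,0.015,0],[1,0,0,0.007,0],[1,0,0,0,0],[1,0,0,0,0]]

```text
clock: 9.95
tcp_pos: [0.4199, 0.1029, 0.0197]
eef_rot: [-0.017, 1.0, 0.0, 0.0]
force: [-0.3, 0.3, -0.4]
gripper_width: 1.002
grip_force: 0.0
```

```bash
python3 -c "
from h import *
where((-.051,.083),.014); im=get_image('wrist'); cv2.imwrite('pics/w3.png',im[...,::-1])"
```

```text
t 9.95 trimmer xy [-0.1422  0.0816] z 0.0197 yaw rel -179.98 F trim [-0.27  0.32] -0.39 w 1.0
tool shift [-0.0912  0.0014  0.0058]
```

View pics/w3.png

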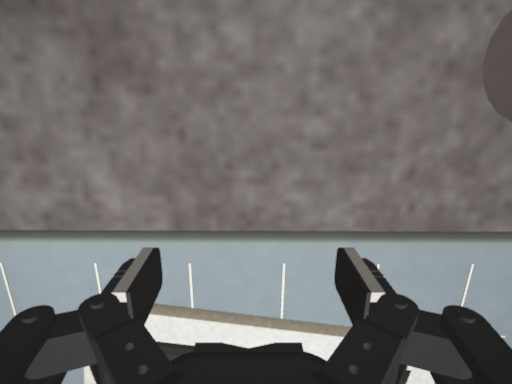

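The fingertips (rows 250-300) stand on the near side of the print's edge (row ~315), so the gap is clear. I lower a little more and check for touch.

step_arm:
  targets:
    - [[1,0,0,0.003,0],[1,0,0,0.002,0],[1,0,0,0.002,0],[1,0,0,0,0],[1,0,0,0,0]]

```text
clock: 10.5
tcp_pos: [0.4192, 0.1034, 0.0123]
eef_rot: [-0.017, 1.0, -0.0, -0.0]
force: [0.6, 0.1, 0.6]
gripper_width: 1.001
grip_force: 0.0
```

step_arm:
  targets:
    - [[1,-0.006,0,0,0],[1,-0.006,0,0,0],[1,-0.006,0,0,0],[1,-0.006,0,0,0],[1,-0.006,0,0,0],[1,0,0,0,0]]

```text
clock: 11.1
tcp_pos: [0.4504, 0.1044, 0.0123]
eef_rot: [-0.017, 1.0, 0.0, 0.0]
force: [0.5, -1.2, -0.3]
gripper_width: 0.998
grip_force: 0.0
```

```bash
python3 -c "
from h import *
where((-.051,.083),.014); im=get_image('top'); cv2.imwrite('pics/t3.png',cv2.resize(im[120:240,160:355,::-1],None,fx=4,fy=4,interpolation=cv2.INTER_CUBIC))"
```

```text
t 11.1 trimmer xy [-0.1117  0.0821] z 0.0123 yaw rel -179.95 F trim [ 0.43 -1.18] -0.34 w 1.0
tool shift [-0.0607  0.0008 -0.0016]
```

View pics/t3.png

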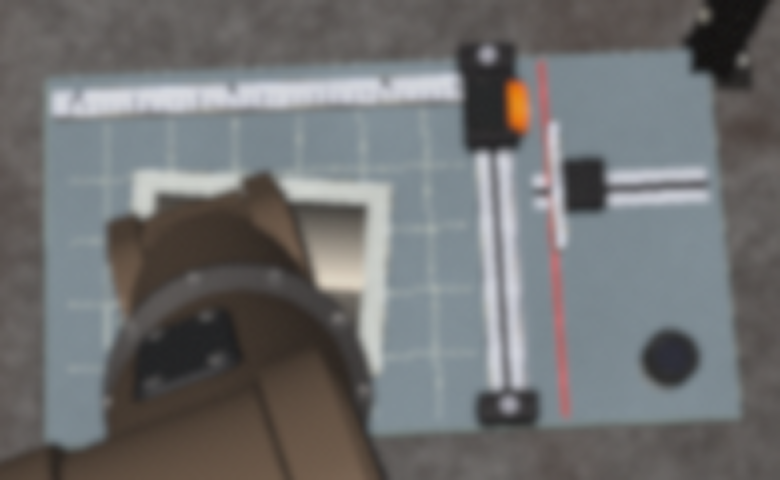

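The print's far corners are now at about (135,170) and (392,183), so it is rotating straight as intended. The stop plate sits on the red line. I continue pushing.

step_arm:
  targets:
    - [[1,-0.005,0,0,0],[1,-0.005,0,0,0],[1,-0.005,0,0,0],[1,-0.005,0,0,0],[1,-0.005,0,0,0],[1,-0.005,0,0,0],[1,-0.005,0,0,0],[1,-0.005,0,0,0],[1,-0.005,0,0,0],[1,-0.005,0,0,0],[1,0,0,0,0],[1,0,0,0,0]]

```text
clock: 12.35
tcp_pos: [0.4994, 0.1062, 0.0123]
eef_rot: [-0.017, 1.0, 0.0, 0.0]
force: [0.3, 0.6, -0.4]
gripper_width: 0.999
grip_force: 0.0
```

```bash
python3 -c "
from h import *
where((-.051,.083),.014); "
```

```text
t 12.35 trimmer xy [-0.0627  0.0822] z 0.0123 yaw rel -179.92 F trim [0.33 0.55] -0.4 w 1.0
tool shift [-0.0117  0.0008 -0.0017]
```

step_arm:
  targets:
    - [[1,-0.002,0,0,0],[1,-0.002,0,0,0],[1,-0.002,0,0,0],[1,-0.002,0,0,0],[1,0,0,0,0],[1,0,0,0,0]]

```text
clock: 12.95
tcp_pos: [0.5074, 0.1065, 0.0124]
eef_rot: [-0.017, 1.0, 0.0, 0.0]
force: [-0.3, -0.2, -1.0]
gripper_width: 0.999
grip_force: 0.0
```

```bash
python3 -c "
from h import *
where((-.051,.083),.014); "
```

```text
t 12.95 trimmer xy [-0.0547  0.0822] z 0.0124 yaw rel -179.92 F trim [-0.32 -0.15] -0.97 w 1.0
tool shift [-0.0037  0.0008 -0.0016]
```

step_arm:
  targets:
    - [[1,-0.001,0,0,0],[1,-0.001,0,0,0],[1,-0.001,0,0,0],[1,0,0,0,0],[1,0,0,0,0]]

```text
clock: 13.45
tcp_pos: [0.5103, 0.1066, 0.0123]
eef_rot: [-0.017, 1.0, 0.0, 0.0]
force: [0.2, -0.3, -0.1]
gripper_width: 1.0
grip_force: 0.1
```

step_arm:
  targets:
    - [[1,-0.001,0,0,0],[1,-0.001,0,0,0],[1,0,0,0,0],[1,0,0,0,0]]

```text
clock: 13.85
tcp_pos: [0.5121, 0.1067, 0.0123]
eef_rot: [-0.017, 1.0, 0.0, -0.0]
force: [-1.3, -0.3, 0.4]
gripper_width: 1.001
grip_force: 0.5
```

```bash
python3 -c "
from h import *
where((-.051,.083),.014); "
```

```text
t 13.85 trimmer xy [-0.0499  0.0823] z 0.0123 yaw rel -179.92 F trim [-1.28 -0.27] 0.38 w 1.0
tool shift [ 0.0011  0.0007 -0.0017]
```

step_arm:
  targets:
    - [[1,-0.001,0,0,0],[1,-0.001,0,0,0],[1,0,0,0,0],[1,0,0,0,0]]

```text
clock: 14.25
tcp_pos: [0.5123, 0.1066, 0.012]
eef_rot: [-0.018, 1.0, -0.0, -0.002]
force: [-7.2, -0.2, 4.0]
gripper_width: 1.002
grip_force: 3.4
```

```bash
python3 -c "
from h import *
where((-.051,.083),.014); "
```

```text
t 14.25 trimmer xy [-0.0498  0.0822] z 0.012 yaw rel -179.9 F trim [-7.21  0.06] 3.98 w 1.0
tool shift [ 0.0012  0.0008 -0.002 ]
```

step_arm:
  targets:
    - [[1,0.005,0,0,0],[1,0.01,0,0,0],[1,0,0,-0.04,0],[1,0,0,-0.05,0],[1,0,0,-0.05,0],[1,-0.025,0.035,0,8],[1,-0.025,0.035,0,8],[1,-0.025,0.035,0,8],[1,0,0,0,8],[1,0,0,0,8],[1,0,0,0,8],[1,0,0,0,8]]

```text
clock: 15.45
tcp_pos: [0.5839, 0.2021, 0.1522]
eef_rot: [0.457, 0.89, 0.0, 0.0]
force: [0.2, -0.0, 0.8]
gripper_width: 0.999
grip_force: 0.0
```

step_arm:
  targets:
    - [[1,0,0,0,8],[1,0,0,0,8],[1,0,0,0,8],[1,0,0,0,8],[1,0,0,0,2],[1,0,0,0,0],[1,0,0,0,0]]

```text
clock: 16.15
tcp_pos: [0.5841, 0.2021, 0.1523]
eef_rot: [0.694, 0.72, 0.0, 0.0]
force: [-0.5, 0.2, 0.0]
gripper_width: 0.998
grip_force: 0.0
```

```bash
python3 -c "
from h import *
where((.035,.225),.0135); c=calibration('wrist'); im=get_image('wrist'); cv2.imwrite('pics/w4.png',im[...,::-1]); np.savez('w4.npz',K=c['K'],xyz=c['xyz'],rotation=c['rotation'])"
```

```text
t 16.15 trimmer xy [0.0252 0.1752] z 0.1523 yaw rel 90.26 F trim [-0.48  0.19] 0.0 w 1.0
tool shift [0.0497 0.01   0.1388]
```

View pics/w4.png

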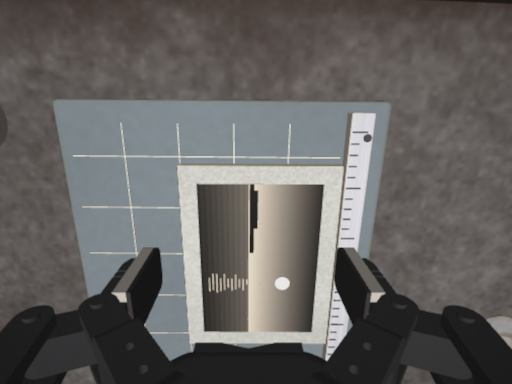

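The print lies flush along the fence, from (178,166) to (343,165) at its left edge.

```bash
python3 - <<'E'
from h import *
c=dict(np.load('w4.npz'))
print('left edge corners',trim(toplane(c,[[178,166],[343,165]],.032)),'board left edge',trim(toplane(c,[[57,101],[389,102]],.022)))
E
```

```text
left edge corners [[-0.03807627  0.19307146]
 [ 0.10916869  0.1944606 ]] board left edge [[-0.14157936  0.24813039]
 [ 0.14677421  0.24822086]]
```

step_arm:
  targets:
    - [[1,0.046,0.005,0,0],[1,0,0,0.04,0],[1,0,0,0.04,0],[1,0,0,0.03,0],[1,0,0,0.02,0],[1,0,0,0.008,0],[1,0,0,0,0],[1,0,0,0.002,0],[1,0,0,0,0]]

```text
clock: 17.1
tcp_pos: [0.5884, 0.2485, 0.0135]
eef_rot: [0.695, 0.719, 0.001, 0.0]
force: [-0.1, 0.5, -0.1]
gripper_width: 1.007
grip_force: 0.0
```

```bash
python3 -c "
from h import *
where((.030,.066),.0125)"
```

```text
t 17.1 trimmer xy [0.0311 0.2215] z 0.0135 yaw rel 90.09 F trim [-0.1   0.54] -0.11 w 1.01
tool shift [-0.1555 -0.0013  0.0008]
```

step_arm:
  targets:
    - [[1,-0.006,0,0,0],[1,-0.006,0,0,0],[1,-0.005,0,0,0],[1,-0.006,0,0,0],[1,-0.006,0,0,0],[1,-0.006,0,0,0],[1,-0.006,0,0,0],[1,-0.006,0,0,0],[1,-0.006,0,0,0],[1,-0.006,0,0,0],[1,-0.006,0,0,0],[1,0,0,0,0]]

```text
clock: 18.3
tcp_pos: [0.5899, 0.1817, 0.0123]
eef_rot: [0.695, 0.719, -0.0, 0.0]
force: [-0.7, -1.1, -0.1]
gripper_width: 1.004
grip_force: 0.0
```

step_arm:
  targets:
    - [[1,-0.006,0.0002,0,0],[1,-0.006,0.0002,0,0],[1,-0.006,0.0002,0,0],[1,-0.006,0.0002,0,0],[1,-0.006,0.0002,0,0],[1,-0.006,0.0002,0,0],[1,-0.006,0.0002,0,0],[1,-0.006,0.0002,0,0],[1,-0.006,0.0002,0,0],[1,-0.006,0.0002,0,0],[1,0,0,0,0],[1,0,0,0,0]]

```text
clock: 19.5
tcp_pos: [0.5942, 0.1231, 0.0124]
eef_rot: [0.695, 0.719, 0.0, 0.0]
force: [0.1, -0.3, 0.1]
gripper_width: 1.003
grip_force: 0.0
```

```bash
python3 -c "
from h import *
where((.030,.066),.0125); im=get_image('top'); cv2.imwrite('pics/t5.png',cv2.resize(im[120:240,160:355,::-1],None,fx=4,fy=4,interpolation=cv2.INTER_CUBIC))"
```

```text
t 19.5 trimmer xy [0.0327 0.0959] z 0.0124 yaw rel 90.06 F trim [ 0.06 -0.25] 0.07 w 1.0
tool shift [-0.0299 -0.0027 -0.0001]
```

View pics/t5.png

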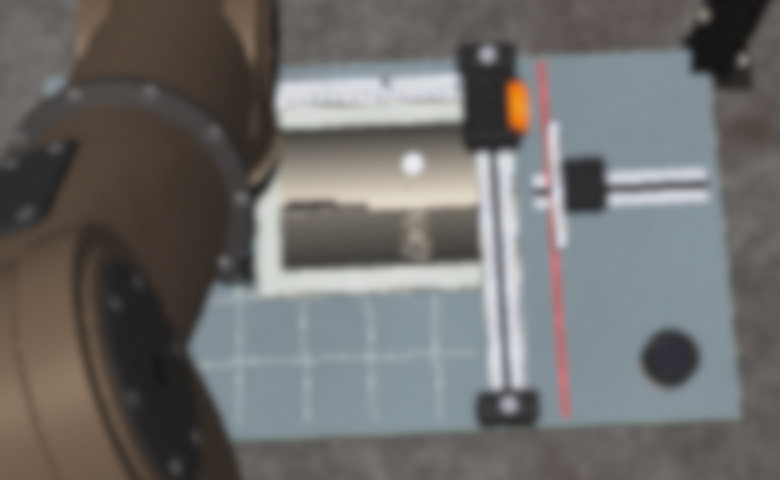

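The print slides straight along the fence (from (262,290) to the rail at (480,290)) and its right edge is emerging at x~517 past the rail. The stop is untouched. About 30 mm remain.

step_arm:
  targets:
    - [[1,-0.005,0.0002,0,0],[1,-0.005,0.0002,0,0],[1,-0.005,0.0002,0,0],[1,-0.005,0.0002,0,0],[1,-0.003,0,0,0],[1,-0.002,0,0,0],[1,0,0,0,0],[1,0,0,0,0]]

```text
clock: 20.35
tcp_pos: [0.5958, 0.0984, 0.0124]
eef_rot: [0.695, 0.719, 0.0, 0.0]
force: [0.5, -0.0, 0.3]
gripper_width: 1.001
grip_force: 0.0
```

step_arm:
  targets:
    - [[1,-0.001,0,0,0],[1,-0.001,0,0,0],[1,-0.001,0,0,0],[1,0,0,0,0],[1,0,0,0,0]]

```text
clock: 20.85
tcp_pos: [0.5957, 0.0955, 0.0123]
eef_rot: [0.695, 0.719, 0.0, -0.0]
force: [-0.1, 1.1, -0.5]
gripper_width: 1.001
grip_force: 0.4
```

```bash
python3 -c "
from h import *
where((.030,.066),.0125)"
```

```text
t 20.85 trimmer xy [0.0332 0.0683] z 0.0123 yaw rel 90.08 F trim [-0.1   1.12] -0.48 w 1.0
tool shift [-0.0023 -0.0032 -0.0002]
```

step_arm:
  targets:
    - [[1,-0.001,0,0,0],[1,0,0,0,0],[1,0,0,0,0]]

```text
clock: 21.15
tcp_pos: [0.5958, 0.0943, 0.0123]
eef_rot: [0.695, 0.719, -0.0, 0.0]
force: [-1.1, 0.6, -0.3]
gripper_width: 1.0
grip_force: 0.3
```

step_arm:
  targets:
    - [[1,-0.001,0,0,0],[1,0,0,0,0],[1,0,0,0,0]]

```text
clock: 21.45
tcp_pos: [0.5958, 0.0933, 0.0123]
eef_rot: [0.695, 0.719, -0.0, 0.0]
force: [-0.2, 2.2, 0.3]
gripper_width: 0.997
grip_force: 0.3
```

step_arm:
  targets:
    - [[1,-0.001,0,0,0],[1,0,0,0,0],[1,0,0,0,0]]

```text
clock: 21.75
tcp_pos: [0.5958, 0.0932, 0.0123]
eef_rot: [0.695, 0.719, 0.0, -0.0]
force: [-0.7, 4.9, 0.1]
gripper_width: 0.999
grip_force: 2.2
```

```bash
python3 -c "
from h import *
where((.030,.066),.0125)"
```

```text
t 21.75 trimmer xy [0.0333 0.066 ] z 0.0123 yaw rel 90.1 F trim [-0.54  4.92] 0.12 w 1.0
tool shift [ 0.     -0.0033 -0.0002]
```

The print stalled at 4.9 N against the stop, which is below the stop's slide force. I back off, lift and check.

step_arm:
  targets:
    - [[1,0.002,0,0,0],[1,0.008,0,0,0],[1,0.01,0,0,0],[1,0,0,-0.04,0],[1,0,0,-0.05,0],[1,0,0,-0.05,0],[1,-0.04,0,0,0],[1,-0.04,0,0,0],[1,0,0,0,0],[1,0,0,0,0]]

```text
clock: 22.75
tcp_pos: [0.5979, 0.0318, 0.1524]
eef_rot: [0.695, 0.719, 0.0, 0.0]
force: [-0.0, -0.2, -0.7]
gripper_width: 0.998
grip_force: 0.0
```

```bash
python3 -c "
from h import *
where((.030,-.1)); c=calibration('wrist'); im=get_image('wrist'); cv2.imwrite('pics/w6.png',im[...,::-1]); np.savez('w6.npz',K=c['K'],xyz=c['xyz'],rotation=c['rotation'])"
```

```text
t 22.75 trimmer xy [0.0333 0.0046] z 0.1524 yaw rel 89.96 F trim [-0.06 -0.18] -0.73 w 1.0
tool shift [-0.1046 -0.0033  0.    ]
```

View pics/w6.png

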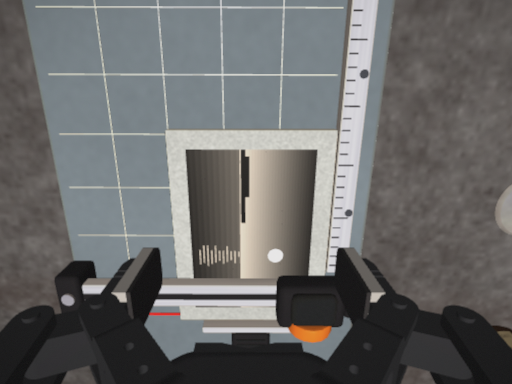

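The print lies under the rail along the fence. Its left edge runs (166,130)-(337,130), its near right corner is about (181,320), the stop plate is at row ~327, and the red line is visible at (165,314). Now the numeric check, plus a move over the stop.

step_arm:
  targets:
    - [[0,-0.045,0,0,0],[0,-0.045,0,0,0],[0,-0.045,0,0,0],[0,-0.045,0,0,0],[0,-0.045,0,0,0],[0,-0.01,0,0,0],[0,0,0,0,0],[0,0,0,0,0]]

```text
clock: 23.6
tcp_pos: [0.6067, -0.1997, 0.1518]
eef_rot: [0.694, 0.72, 0.0, -0.001]
force: [0.5, 0.8, -0.1]
gripper_width: 0.003
grip_force: 0.0
```

```bash
python3 - <<'E'
from h import *
c=dict(np.load('w6.npz')); g=cv2.imread('pics/w6.png',0).astype(np.float32)
print('left corners near,far',trim(toplane(c,[[166,130],[337,130]],.032)).round(4).tolist(),'near right',trim(toplane(c,[[181,320]],.032)).round(4).tolist())
def prof(g,c,pts,z):
    px=proj(c,np.array([np.r_[Tt+TR@p,z] for p in pts])).astype(np.float32)
    return cv2.remap(g,px[:,:1],px[:,1:],cv2.INTER_LINEAR).ravel()
def edges(g,c,pts,z,ax):
    v=prof(g,c,pts,z); d=np.diff(v); k=[i for i in range(1,len(d)-1) if abs(d[i])>12 and abs(d[i])>=abs(d[i-1]) and abs(d[i])>abs(d[i+1])]
    return [(round(pts[i][ax]*1e3,1),int(d[i])) for i in k]
xs=np.arange(.09,.125,.001)
for y in (.05,.03,.0,-.04,-.06): print('y',y,'far edge',edges(g,c,[(x,y) for x in xs],.032,0))
xs=np.arange(-.055,-.025,.001)
for y in (.05,.02,-.02,-.05): print('y',y,'near edge',edges(g,c,[(x,y) for x in xs],.032,0))
where(); c=calibration('wrist'); im=cv2.cvtColor(get_image('wrist'),cv2.COLOR_RGB2BGR); cv2.imwrite('pics/w7.png',im)
rl=trim(redline(im,c)); print('red y',np.median(rl[:,1]),rl.min(0),rl.max(0))
g=cv2.cvtColor(im,cv2.COLOR_BGR2GRAY).astype(np.float32); ys=np.arange(-.165,-.12,.001)
for x in (-.03,-.022,-.005,.005,.06,.075):
    print('x',x,'z43',edges(g,c,[(x,y) for y in ys],.043,1),'z32',edges(g,c,[(x,y) for y in ys],.032,1))
E
```

```text
left corners near,far [[-0.0379, 0.0544], [0.1094, 0.0541]] near right [[-0.039, -0.1449]]
y 0.05 far edge [(np.float64(109.0), -54), (np.float64(111.0), 65)]
y 0.03 far edge [(np.float64(93.0), 63), (np.float64(109.0), -52), (np.float64(111.0), 63)]
y 0.0 far edge [(np.float64(92.0), 77), (np.float64(109.0), -54), (np.float64(111.0), 62)]
y -0.04 far edge [(np.float64(92.0), 76), (np.float64(109.0), -64), (np.float64(111.0), 52)]
y -0.06 far edge [(np.float64(92.0), 83), (np.float64(109.0), -35), (np.float64(111.0), 40), (np.float64(119.0), -65)]
y 0.05 near edge [(np.float64(-40.0), 31)]
y 0.02 near edge [(np.float64(-40.0), 45)]
y -0.02 near edge [(np.float64(-40.0), 34)]
y -0.05 near edge [(np.float64(-40.0), 37)]
t 23.6 trimmer xy [ 0.0343 -0.2271] z 0.1518 yaw rel 90.22 F trim [0.49 0.79] -0.08 w 0.0
red y -0.1447816502733255 [-0.14170687 -0.14619239] [-0.01902822 -0.14379982]
x -0.03 z43 [(np.float64(-145.0), 57)] z32 [(np.float64(-145.0), 62)]
x -0.022 z43 [(np.float64(-145.0), 54)] z32 [(np.float64(-145.0), 56), (np.float64(-129.0), -61)]
x -0.005 z43 [(np.float64(-152.0), 4
[... 158 characters left out ...]
.float64(-152.0), 41), (np.float64(-146.0), -34), (np.float64(-130.0), -51)] z32 [(np.float64(-152.0), 37), (np.float64(-146.0), -28), (np.float64(-129.0), -57)]
x 0.06 z43 [(np.float64(-153.0), 52), (np.float64(-147.0), -21), (np.float64(-145.0), 18), (np.float64(-130.0), -28)] z32 [(np.float64(-153.0), 51), (np.float64(-147.0), -17), (np.float64(-145.0), 21), (np.float64(-129.0), -28)]
x 0.075 z43 [(np.float64(-153.0), 47), (np.float64(-147.0), -22), (np.float64(-145.0), 16), (np.float64(-130.0), -58), (np.float64(-127.0), -32), (np.float64(-125.0), 27)] z32 [(np.float64(-153.0), 55), (np.float64(-147.0), -17), (np.float64(-145.0), 22), (np.float64(-129.0), -55), (np.float64(-125.0), -22)]
```

All edges measure within about 1–2 mm of the goal: far edge about 110 mm, print right edge -144.5 to -145 mm, stop face -145.5 to -147 mm. The arm is clear, so I hand it in.

```bash
python3 -c "
from rig import *
print(finish_job())"
```

```text
the job is handed in; nothing more can be done
None
```

The job is handed in: by my camera measurements, the stop's face is on the red line and the print lies against the fence and the stop, all within about 2 mm; the arm is clear, and no verdict came back.

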